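Gauge a manifold port and fit the matching valve cartridge

TASK

The manifold's open middle port has a bottom at an unknown depth. Take the depth rod from its stand, rest its tip gently on the bottom of that port for a moment to gauge the depth, and put the rod back upright in its stand; then pick from the rack the one cartridge whose body is as long as the port is deep and lower it gently, without dropping it, until it stands on the bottom with its shoulder flush with the manifold's top face. Leave the other two cartridges standing in the rack and do not disturb the mug, the brass coupling or the orange roll.

Things in the scene. Friction and masses are not known exactly. Their poses are not given: they have to be found in the camera images.
- manifold: aluminium manifold block fixed to the bench, 70 mm (x) by 150 mm (y) by 75 mm high, three ports in a row along its y, 45 mm apart: the outer two closed by brass caps 26 mm wide that stand 9 mm above the top face, the middle one open. A strap (15 mm) and two brass stubs stick out low on its x sides. It must not be loaded with more than 40 N. Origin: centre of the underside, z up
- bore (a point): centre of the open port's mouth in the manifold's top face, 75 mm above the bench: a round vertical blind hole 21.5 mm in diameter with a 2 mm chamfer. A loose brass spacer of unknown thickness lies in it and forms its bottom (leave it in), so that the port is 30, 38 or 46 mm deep, at random. Axes as the manifold's
- stand: dark steel block fixed to the bench, 70 by 70 by 45 mm high, that holds the depth rod upright in a hole in its middle. Stands to the left or the right of the manifold; the rack stands on the other side. Origin: centre of the underside
- stand_hole (a point): centre of the mouth of the stand's hole (45 mm above the bench): 14 mm in diameter, 35 mm deep, 2 mm chamfer; axes as the stand's
- rod: depth rod, about 100 g, standing upright in the stand: a steel rod 10 mm in diameter and 85 mm long, with a black round handle 22 mm in diameter and 50 mm long on top. Thin dark rings mark 30, 38 and 46 mm from the tip. Origin: centre of the tip (lower end); z runs up to the handle, which spans z = 85 to 135 mm
- rack: plywood rack fixed to the bench, 180 mm (x) by 60 mm (y) by 22 mm high, with three holes 22 mm in diameter and 14 mm deep at x = -60, 0 and +60 mm on its middle line; a cartridge stands in each, foot 8 mm above the bench. Origin: centre of the underside
- cartridge_short: shortest brass valve cartridge, about 100 g, upright in one of the rack's holes (which one varies): a cylinder 20 mm in diameter and 30 mm long, foot tapered over 3 mm, with a spindle 14 mm in diameter and 40 mm long on top, to be gripped. The step between them is the shoulder. Origin: centre of the foot; z runs up: shoulder at 30 mm, spindle top at 70 mm
- cartridge_middle: middle-length brass valve cartridge, about 100 g, upright in one of the rack's holes (which one varies): a cylinder 20 mm in diameter and 38 mm long, foot tapered over 3 mm, with a spindle 14 mm in diameter and 40 mm long on top, to be gripped. The step between them is the shoulder. Origin: centre of the foot; z runs up: shoulder at 38 mm, spindle top at 78 mm
- cartridge_long: longest brass valve cartridge, about 100 g, upright in one of the rack's holes (which one varies): a cylinder 20 mm in diameter and 46 mm long, foot tapered over 3 mm, with a spindle 14 mm in diameter and 40 mm long on top, to be gripped. The step between them is the shoulder. Origin: centre of the foot; z runs up: shoulder at 46 mm, spindle top at 86 mm
- shoulder_short (a point): centre of the shoulder of the cartridge named short, 30 mm above its foot; axes as the cartridge's
- shoulder_middle (a point): centre of the shoulder of the cartridge named middle, 38 mm above its foot; axes as the cartridge's
- shoulder_long (a point): centre of the shoulder of the cartridge named long, 46 mm above its foot; axes as the cartridge's
- mug: white mug, 80 mm wide and 90 mm high, bystander behind the work; origin: centre of the underside
- coupling: loose brass coupling, a ring 38 mm wide and 30 mm high, bystander; origin: centre of the underside
- roll: orange plastic spool, 64 mm wide and 36 mm high, bystander; origin: centre of the underside
Mind the look-alikes: they are no part of the job. What is shaped like the cartridge_middle but blue or pink is not meant. Leave any turquoise look-alike of the rod alone.

How it is judged:
By the outcome, as a careful person would: the job done as asked, in the order asked, and still so for the second after the job is handed in, with the robot touching nothing.
It also fails if it takes over 67 s, if anything falls off the work surface, if the arm or the gripper's body presses on something with over 40 N, if the wrist force passes 120 N, or if a joint passes its speed limit or range.

ROBOT

A 6-joint arm with a two-finger parallel gripper is mounted at the origin on the work surface. World frame = base frame: x ahead of the robot, y to its left, z up, the work surface at z = 0. Lengths are in mm, angles in rad, forces in N, time in s.
With the tool pointing down it reaches from about 275 to 750 mm from the base axis. Payload 10.2 kg.
Tool frame: the origin (TCP) lies where the fingers leave the gripper's body, on its centre line; the fingertips stand 73 mm ahead of it and the grasp point (between the pads) lies 54 mm ahead of it; z points along the fingers, y is the line along which they close (so a half turn about z gives the same grasp; the last joint's range is limited). The gripper opens to 85 mm and grips with 20 to 120 N. Pads are 22 mm wide; open, the fingers measure 114 mm over their backs; the gripper's body (76 mm by 85 mm) begins 54 mm behind the grasp point. The pads swing forward as they close: fully open they stand 13 mm farther back than shut.
Start: joints at [-0.223, 0.313, 1.498, -0, 1.331, -0.223], TCP at [525.006, -0.014, 303.894] pointing down, gripper open.
Joint ranges: [-2.94, 2.94], [-0.97, 2.17], [0.19, 2.56], [-1.23, 4.37], [0.02, 3.11], [-2.88, 2.88]. Speed limits (rad/s): [2.39, 2.39, 3.01, 3.14, 3.14, 3.14].

INTERFACE

Orientations are given as a unit quaternion [w, x, y, z].
In Python, from bench import telemetry, snapshot, sign_off gives the robot as it stands. The module is installed in compiled form; this text tells all that it offers.
- The arm moves only by the tool servo_tool, never from a script. Its argument "commands" is a list that holds one entry, the list of rows, each a list of 7 numbers: the turn, a rotation vector about the tool's x, y, z in rad, then the shift along the tool's x, y, z in cm, then the opening, from 0 (shut) to 1 (fully open). In form: [[[ax, ay, az, x, y, z, hand], ...]]. A call has 1 to 20 rows; each row is the pose to reach, as a shift and turn from the pose commanded when the call began, along the tool's axes at that moment; what a row does not reach only later rows make up. A row lasts 1/10 s, in which the tool goes at most 50 mm and 8.59 degrees, less where a joint would pass 70% of its speed; a pose out of reach is approached as far as the arm can. A call with a gripper value outside its range is refused whole. The fingers move at their own pace and stop on an object; the grip force is fixed at half the most. Time passes only in rows, so rows that repeat a pose let the fingers close. It gives the time, the measured TCP pose, the force, the opening and the grip force at its end, in the units of the state.
- telemetry.state(): the state, without advancing time (a new reading comes with each control period).
- snapshot(name): name is "scene" or "side" or "wrist"; returns a dict with "frame" (420x560x3 uint8, red, green, blue), "mtx" (3x3 intrinsics, pixels), "xyz" and "attitude" of the camera in the world. Camera axes: x right, y down, z forward; pixel columns grow to the right and rows downward; lengths in mm; the calibration is good to about 2 mm. The wrist camera is an equidistant fisheye: a pixel r from the principal point sees the ray r / f radians off the axis. A picture is of the moment at which its call begins. There is no depth.
- sign_off(): hands the job in; it is judged then, once.
The state is a dict: "t": time; "qpos": joint angles; "joint_velocities": joint speeds; "effort": joint torques, N m; "eef_pos": TCP position; "tool_rot": TCP orientation; "ft_force": force on the tool from outside, world axes, zero at the start; "wrist_torque": the same for the moment, N m; "width": opening from 0.0 (shut) to 1.0 (fully open); "gripper_force": force on a finger pad.
Only numpy, scipy, OpenCV 4.12 (cv2) and the standard library are available. Lean on these libraries where they do the work, as an engineer would, in place of code of your own. Each camera call takes 0.05 s, during which the arm holds its last target. There are 200 camera calls.

## Working session

There is one attempt and no reset: what is moved stays moved. The work goes in short steps, Python scripts to look and compute and a tool call to move; the robot and the scene stay as the last step left them, time stands still between calls to the robot, and variables do not carry over. Pictures are saved under pics/ and viewed, at most 13 in all, crops included, and the job is handed in when it is done.

Besides the shell and the picture viewer there is one more tool, called after "Call:" as name(argument=value, ...), one argument or row to a line, values as JSON. servo_tool: Moves the arm, as the interface text tells. Its arguments: {"type":"object","properties":{"commands":{"type":"array","items":{"type":"array","items":{"type":"array","items":{"type":"number"}}}}},"required":["commands"]}

```bash
mkdir -p pics
cat > h.py <<'E'
import numpy as np, cv2
from bench import telemetry, snapshot, sign_off
from scipy.spatial.transform import Rotation as R
def rot(q): return R.from_quat([q[1],q[2],q[3],q[0]]).as_matrix()
def shot(n,f):
    s=snapshot(n); cv2.imwrite('pics/'+f,s['frame'][:,:,::-1]); np.save('pics/'+f[:-4]+'.npy',s,allow_pickle=True); return s
def load(f): return np.load('pics/'+f+'.npy',allow_pickle=True).item()
def att(s):
    a=np.array(s['attitude'],float)
    return a if a.shape==(3,3) else rot(a)
def ray(s,u,v,fish=False):
    K=np.array(s['mtx']); x=(u-K[0,2])/K[0,0]; y=(v-K[1,2])/K[1,1]
    if fish:
        r=np.hypot(x,y)+1e-12; d=np.array([np.sin(r)*x/r,np.sin(r)*y/r,np.cos(r)])
    else: d=np.array([x,y,1.])
    return att(s)@(d/np.linalg.norm(d))
def onz(s,u,v,z,fish=False):
    d=ray(s,u,v,fish); c=np.array(s['xyz'],float); return c+d*(z-c[2])/d[2]
def proj(s,p,fish=False):
    K=np.array(s['mtx']); c=att(s).T@(np.array(p,float)-np.array(s['xyz']))
    if fish:
        t=np.arctan2(np.hypot(c[0],c[1]),c[2]); n=np.hypot(c[0],c[1])+1e-12; a=c[:2]/n*t
    else: a=c[:2]/c[2]
    return np.array([K[0,0]*a[0]+K[0,2],K[1,1]*a[1]+K[1,2]])
E
python3 - <<'E'
from h import *
for n in ['scene','side','wrist']:
    s=shot(n,n+'0.png'); print(n,s['xyz'],s['attitude'],s['mtx'])
print(telemetry.state())
a=[cv2.imread(f'pics/{n}0.png') for n in ['scene','side','wrist']]
E
```

```text
scene [1303.05494583  308.5544277   855.3938023 ] [-0.21289117  0.49771993  0.77898445 -0.31644185] [[451.40293596   0.         274.30304893]
 [  0.         451.40293596 207.7244526 ]
 [  0.           0.           1.        ]]
side [ 189.50523722 -487.02123992  760.46967551] [-0.33708364  0.88002863 -0.30882926  0.1286418 ] [[458.00090501   0.         279.69564038]
 [  0.         458.00090501 202.46827697]
 [  0.           0.           1.        ]]
wrist [525.65954185  67.50582417 372.37044572] [ 1.34997929e-01  9.90845704e-01  5.12727561e-04 -2.95870164e-04] [[325.1922621    0.         277.87934147]
 [  0.         325.1922621  208.94335353]
 [  0.           0.           1.        ]]
{'t': 0.15, 'qpos': array([-2.23395654e-01,  3.13310189e-01,  1.49821205e+00, -4.05019534e-05,
        1.33097931e+00, -2.23368324e-01]), 'joint_velocities': array([-0.00071884, -0.00182536, -0.00314791,  0.00116936, -0.00038741,
        0.00091113]), 'effort': array([ 1.79854873e-03, -4.12368500e+01, -2.59796566e+01, -1.57318855e-04,
        3.17765021e-03, -3.62555340e-05]), 'eef_pos': array([5.24892052e+02, 7.26907882e-03, 3.03491298e+02]), 'tool_rot': array([-3.74064334e-04,  7.07112963e-01,  7.07100453e-01, -2.58816087e-04]), 'ft_force': array([ 0.20496147, -0.30991405,  0.21126492]), 'wrist_torque': array([ 0.04686263, -0.01756963,  0.03250519]), 'gripper_force': 0.0, 'width': 0.9983787920445476}
```

View pics/scene0.png

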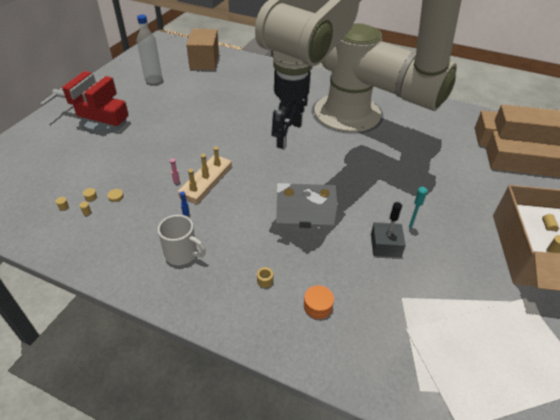

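View pics/wrist0.png

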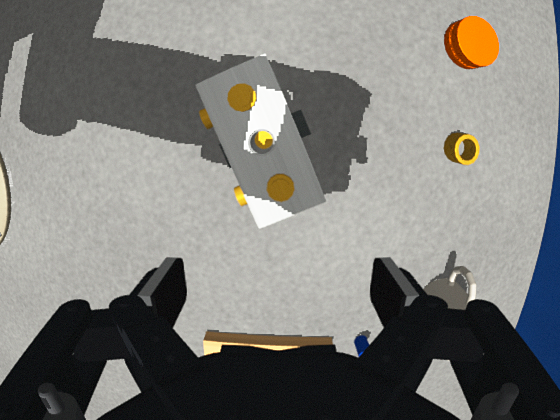

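View pics/side0.png

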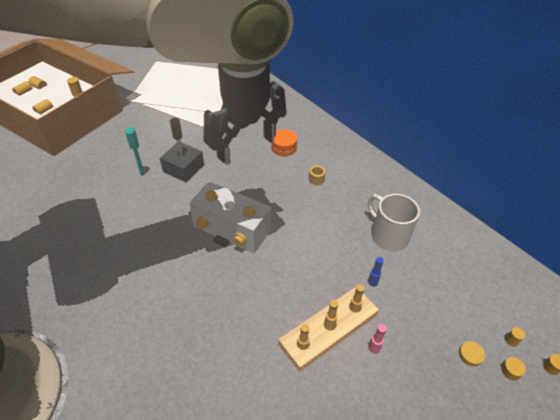

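The scene picture shows the rack at (206,178), with pink (175,170) and blue (185,203) decoys beside it. The manifold is at (307,205), the stand at (388,240) with the rod's black handle at (396,211), and the turquoise look-alike at (420,195). The mug is at (180,240), the coupling at (265,277) and the roll at (319,301).

In the side picture the rod handle is at (176,128) and the stand at (182,160). The cartridges are at (304,335), (332,315) and (358,297).

The wrist picture shows the open port at (262,140).

Candidates:
- **Rod:** black (176,128), or turquoise (133,140). I choose black.
- **Cartridges:** the brass ones in the rack. Blue (376,270) and pink (378,338) are rejected.

Next is one close composite crop.

Run:
```python
from h import *
def crop(f,x,y,w=100,h=75): 
    return cv2.resize(cv2.imread(f'pics/{f}.png')[y:y+h,x:x+w],(400,300),interpolation=cv2.INTER_CUBIC)
a=np.vstack([np.hstack([crop('side0',120,110),crop('side0',280,280)]),np.hstack([crop('scene0',355,180),crop('scene0',160,130)])])
cv2.imwrite('pics/c1.png',a)
s=load('wrist0')
for u,v,z in [(262,141,75),(241,97,84),(280,187,84)]: print('wrist',onz(s,u,v,z,True))
```

```text
wrist [511.00661849  49.11296585  75.        ]
wrist [493.14638156  89.10593402  84.        ]
wrist [527.42486411   8.04769694  84.        ]
```

View pics/c1.png

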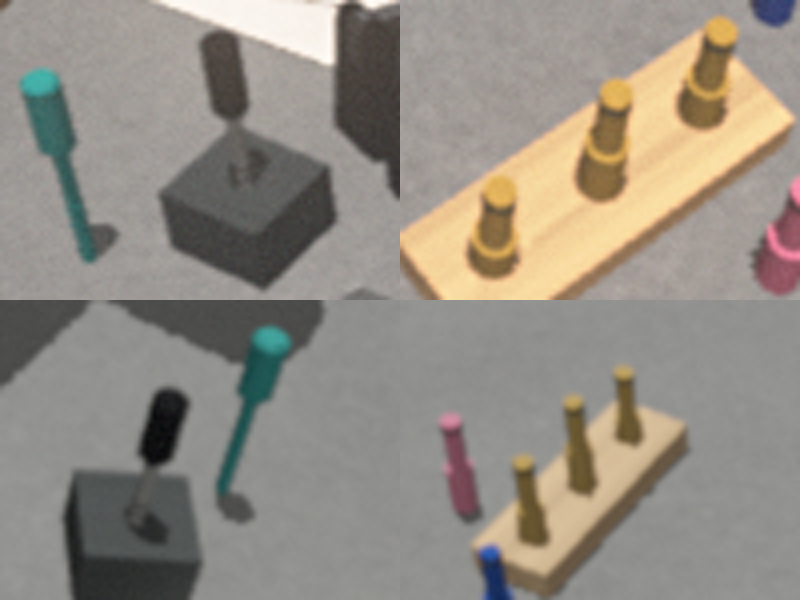

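The crop confirms the black rod standing in the dark stand (handle top about (176,120) in side, (398,204) in scene), with the turquoise one outside it. Three brass cartridges stand in the rack and the decoys are outside. In the rack order from near to far, the middle one looks tallest.

```bash
cat >> h.py <<'E'
def tri(obs):
    A=np.zeros((3,3));b=np.zeros(3)
    for s,u,v,f in obs:
        d=ray(s,u,v,f);P=np.eye(3)-np.outer(d,d);A+=P;b+=P@np.array(s['xyz'])
    x=np.linalg.solve(A,b); return x,[np.round(proj(s,x,f)-[u,v],1) for s,u,v,f in obs]
E
python3 - <<'E'
from h import *
a=load('side0');b=load('scene0')
S=lambda x,y:(120+x/4,110+y/4); C=lambda x,y:(355+x/4,180+y/4)
S2=lambda x,y:(280+x/4,280+y/4); C2=lambda x,y:(160+x/4,130+y/4)
def t(n,p,q): print(n,*tri([(a,*p,False),(b,*q,False)]))
t('rodtop',S(222,38),C(172,95))
t('rodhandlebot',S(231,116),C(153,158))
for i,(p,q) in enumerate([((99,187),(224,70)),((215,93),(174,101)),((321,32),(124,162))]): t('cart%d'%i,S2(*p),C2(*q))
print('stand side',np.mean([onz(a,*S(*p),45) for p in [(160,195),(243,130),(330,168),(262,238)]],0),[onz(a,*S(*p),45).round() for p in [(160,195),(243,130),(330,168),(262,238)]])
print('stand scene',np.mean([onz(b,*C(*p),45) for p in [(75,170),(187,178),(198,258),(85,252)]],0),[onz(b,*C(*p),45).round() for p in [(75,170),(187,178),(198,258),(85,252)]])
E
```

```text
rodtop [526.44830376 271.86954536 144.48949598] [array([-1.1, -0.7]), array([-1.1,  0.6])]
rodhandlebot [523.70981125 271.98825966  90.7925404 ] [array([-0.8, -0.5]), array([-0.8,  0.4])]
cart0 [ 449.72454238 -246.73549844   77.89381033] [array([-1.5, -0.4]), array([-0.9,  0.1])]
cart1 [ 509.28986408 -249.98742691   92.2348737 ] [array([-1.5, -0.4]), array([-0.9,  0.1])]
cart2 [ 569.21912559 -253.54987263   83.50804268] [array([-1.7, -0.4]), array([-1.2,  0.1])]
stand side [525.06527488 263.61484269  45.        ] [array([479., 285.,  45.]), array([546., 306.,  45.]), array([568., 245.,  45.]), array([506., 219.,  45.])]
stand scene [524.80687823 273.23175354  45.        ] [array([506., 230.,  45.]), array([483., 294.,  45.]), array([544., 315.,  45.]), array([568., 253.,  45.])]
```

Cartridge order by height is near = short, centre = long, far = middle. The rod is near (525,271), the bore near (511,49), and manifold yaw is about 23°. I'll turn the tool to the manifold yaw and move above the rod.

Call:
servo_tool(
  commands=[
    [[0,0,-0.05,1.5,0,0,1],[0,0,-0.12,4.5,0,0.5,1],[0,0,-0.2,8.5,0,1,1],[0,0,-0.28,12.5,0,2,1],[0,0,-0.35,16.5,0,3,1],[0,0,-0.4,20.5,0,4,1],[0,0,-0.4,24,0,5,1],[0,0,-0.4,26,0,5,1],[0,0,-0.4,27,0,5,1],[0,0,-0.4,27,0,5,1],[0,0,-0.4,27,0,5,1],[0,0,-0.4,27,0,5,1]],
  ],
)

```text
t: 1.35
eef_pos: [525.2, 269.1, 254.1]
tool_rot: [0.0, 0.553, 0.833, 0.0]
ft_force: [0.7, -0.3, -0.5]
width: 1.0
gripper_force: 0.0
```

Run:
```python
from h import *
s=shot('wrist','w1.png'); print(s['xyz']); st=telemetry.state(); print(st['eef_pos'],st['tool_rot'],st['t'])
for z in (145,45): print(proj(s,[525,271,z],True))
a=load('scene0')
for n,p in [('pink',(175,183)),('blue',(186,214)),('turq',(411,226))]: print(n,onz(a,*p,0))
```

```text
[499.58904498 331.2686829  323.08475974]
[525.21568791 269.09991509 254.12420143] [1.16665169e-04 5.52953382e-01 8.33212181e-01 7.20538054e-05] 1.4
[277.61264811 235.15491202]
[277.64729418 195.81365959]
pink [ 5.53518569e+02 -3.23310886e+02 -1.13686838e-13]
blue [ 643.51460706 -230.28421946    0.        ]
turq [431.89074504 316.55995865   0.        ]
```

View pics/w1.png

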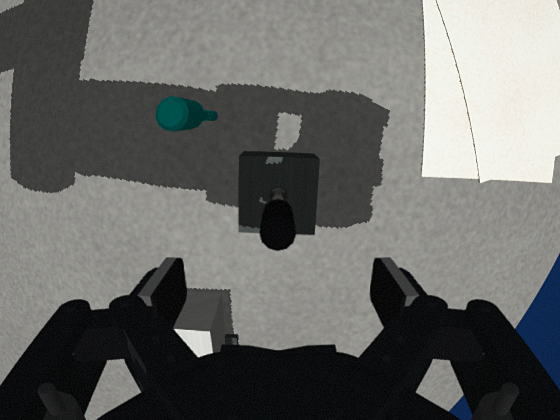

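The wrist view shows the rod handle top at (278,233), as predicted, with the turquoise look-alike clear at (178,113). I'll descend and grip.

Call:
servo_tool(
  commands=[
    [[0,0,0,0.2,0.1,1,1],[0,0,0,0.3,0.1,3,1],[0,0,0,0.3,0.1,5,1],[0,0,0,0.3,0.1,6.5,1],[0,0,0,0.3,0.1,7.5,1],[0,0,0,0.3,0.1,7.8,1],[0,0,0,0.3,0.1,7.8,0.7],[0,0,0,0.3,0.1,7.8,0.4],[0,0,0,0.3,0.1,7.8,0.25],[0,0,0,0.3,0.1,7.8,0.1],[0,0,0,0.3,0.1,7.8,0],[0,0,0,0.3,0.1,7.8,0],[0,0,0,0.3,0.1,7.8,0],[0,0,0,0.3,0.1,7.8,0]],
  ],
)

```text
t: 2.8
eef_pos: [524.7, 273.1, 176.4]
tool_rot: [0.0, 0.552, 0.834, -0.0]
ft_force: [-2.0, -1.7, 6.1]
width: 0.237
gripper_force: 58.4
```

Call:
servo_tool(
  commands=[
    [[0,0,0,0,0,-0.5,0],[0,0,0,0,0,-2,0],[0,0,0,0,0,-4,0],[0,0,0,0,0,-6.5,0],[0,0,0,0,0,-8.5,0],[0,0,0,0,0,-10,0],[0,0,0,0,0,-10.5,0],[0,0,0,-2,-1,-10.5,0],[0,0,0,-5,-2.5,-10.5,0],[0,0,0,-8,-4,-10.5,0],[0,0,0,-11,-5.5,-10.5,0],[0,0,0,-14,-7,-10.5,0],[0,0,0,-17,-8.5,-10.5,0],[0,0,0,-19,-9.5,-10.5,0],[0,0,0,-20,-10,-10.5,0],[0,0,0,-20,-10,-10.5,0],[0,0,0,-20,-10,-10.5,0],[0,0,0,-20,-10,-10.5,0],[0,0,0,-20,-10,-10.5,0]],
  ],
)

```text
t: 4.7
eef_pos: [510.5, 50.8, 280.8]
tool_rot: [-0.0, 0.552, 0.834, 0.0]
ft_force: [0.6, 0.4, -1.1]
width: 0.242
gripper_force: 58.7
```

Run:
```python
from h import *
s=shot('wrist','w2.png'); print(s['xyz']); st=telemetry.state(); print(st['eef_pos'],st['tool_rot'],st['ft_force'],st['t'])
Rt=rot(st['tool_rot']); p=st['eef_pos']
for z in (166,81): print('rod',z,proj(s,p+Rt@[0,0,z],True))
print('bore',proj(s,[511,49.1,75],True))
f=s['frame'][100:340,120:440]; cv2.imwrite('pics/c2.png',cv2.resize(f[:,:,::-1],(800,600),interpolation=cv2.INTER_CUBIC))
```

```text
[484.82178453 112.95624946 349.77603469]
[510.53000456  50.71295958 280.83154015] [-5.52920407e-05  5.52065179e-01  8.33800957e-01  1.04770081e-05] [-0.47464005 -0.30434717  0.00765366] 4.75
rod 166 [276.86175516 211.55002215]
rod 81 [276.40359085 258.04830932]
bore [276.77172266 200.81381542]
```

View pics/c2.png

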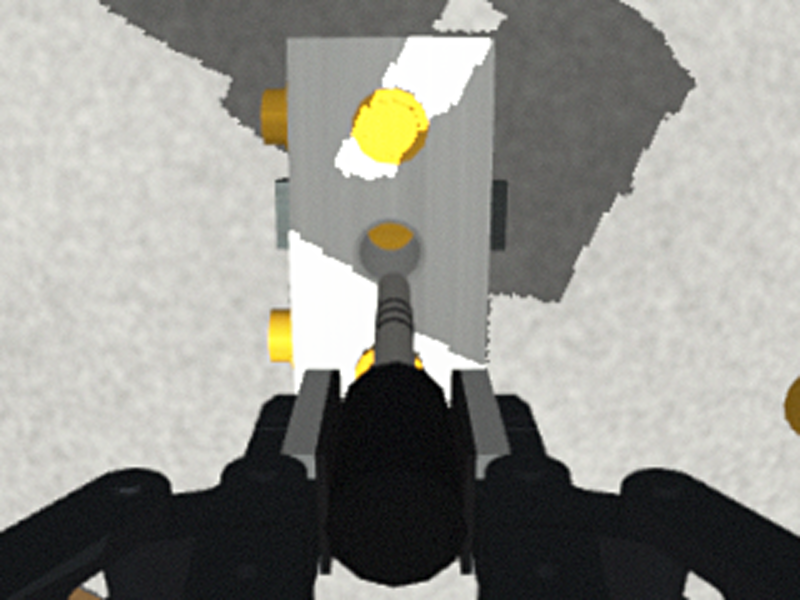

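The crop shows the bore centre at full-frame (276,200) and the rod tip at about (277,214). Both lie within about 1 mm of prediction, so the rod is over the bore. I'll descend to just above the shallowest candidate depth.

Call:
servo_tool(
  commands=[
    [[0,0,0,0,0,0.5,0],[0,0,0,0,0,2,0],[0,0,0,0,0,3.5,0],[0,0,0,0,0,4.5,0],[0,0,0,0,0,5.5,0],[0,0,0,0,0,6.2,0],[0,0,0,0,0,6.6,0],[0,0,0,0,0,6.7,0],[0,0,0,0,0,6.7,0],[0,0,0,0,0,6.7,0],[0,0,0,0,0,6.7,0]],
  ],
)

```text
t: 5.85
eef_pos: [510.6, 50.0, 214.2]
tool_rot: [0.0, 0.553, 0.833, 0.0]
ft_force: [0.1, 0.5, 0.0]
width: 0.237
gripper_force: 58.6
```

Call:
servo_tool(
  commands=[
    [[0,0,0,0,0,0.05,0],[0,0,0,0,0,0.1,0],[0,0,0,0,0,0.15,0],[0,0,0,0,0,0.2,0],[0,0,0,0,0,0.25,0],[0,0,0,0,0,0.3,0],[0,0,0,0,0,0.3,0],[0,0,0,0,0,0.3,0]],
  ],
)

```text
t: 6.65
eef_pos: [510.5, 50.0, 210.9]
tool_rot: [-0.0, 0.553, 0.833, 0.0]
ft_force: [0.2, 0.1, -1.2]
width: 0.241
gripper_force: 58.6
```

Call:
servo_tool(
  commands=[
    [[0,0,0,0,0,0.05,0],[0,0,0,0,0,0.1,0],[0,0,0,0,0,0.15,0],[0,0,0,0,0,0.15,0],[0,0,0,0,0,0.15,0]],
  ],
)

```text
t: 7.15
eef_pos: [510.5, 50.0, 209.4]
tool_rot: [-0.0, 0.553, 0.833, 0.0]
ft_force: [0.8, 0.0, -1.6]
width: 0.242
gripper_force: 58.6
```

Still no contact, so the port isn't 30 mm deep. On to the 38 mm candidate.

Call:
servo_tool(
  commands=[
    [[0,0,0,0,0,0.1,0],[0,0,0,0,0,0.2,0],[0,0,0,0,0,0.3,0],[0,0,0,0,0,0.4,0],[0,0,0,0,0,0.45,0],[0,0,0,0,0,0.5,0],[0,0,0,0,0,0.55,0],[0,0,0,0,0,0.6,0],[0,0,0,0,0,0.6,0],[0,0,0,0,0,0.6,0]],
  ],
)

```text
t: 8.15
eef_pos: [510.5, 50.0, 203.4]
tool_rot: [0.0, 0.553, 0.833, -0.0]
ft_force: [-0.2, 0.8, -0.4]
width: 0.243
gripper_force: 58.6
```

Call:
servo_tool(
  commands=[
    [[0,0,0,0,0,0.05,0],[0,0,0,0,0,0.05,0],[0,0,0,0,0,0.05,0],[0,0,0,0,0,0.05,0]],
  ],
)

```text
t: 8.55
eef_pos: [510.6, 50.0, 202.9]
tool_rot: [0.0, 0.553, 0.833, 0.0]
ft_force: [-1.0, -0.2, -0.5]
width: 0.244
gripper_force: 58.6
```

Call:
servo_tool(
  commands=[
    [[0,0,0,0,0,0.05,0],[0,0,0,0,0,0.1,0],[0,0,0,0,0,0.1,0],[0,0,0,0,0,0.1,0]],
  ],
)

```text
t: 8.95
eef_pos: [510.5, 50.0, 201.9]
tool_rot: [-0.0, 0.553, 0.833, -0.0]
ft_force: [0.2, 0.2, -0.9]
width: 0.243
gripper_force: 58.6
```

Call:
servo_tool(
  commands=[
    [[0,0,0,0,0,0.05,0],[0,0,0,0,0,0.1,0],[0,0,0,0,0,0.1,0],[0,0,0,0,0,0.1,0]],
  ],
)

```text
t: 9.35
eef_pos: [510.5, 50.0, 200.9]
tool_rot: [-0.0, 0.553, 0.833, -0.0]
ft_force: [0.6, 0.1, -0.7]
width: 0.241
gripper_force: 58.6
```

Past 38 mm without contact, so 46 mm is expected. It still has to touch the bottom.

Call:
servo_tool(
  commands=[
    [[0,0,0,0,0,0.1,0],[0,0,0,0,0,0.2,0],[0,0,0,0,0,0.3,0],[0,0,0,0,0,0.35,0],[0,0,0,0,0,0.4,0],[0,0,0,0,0,0.45,0],[0,0,0,0,0,0.5,0],[0,0,0,0,0,0.5,0],[0,0,0,0,0,0.5,0]],
  ],
)

```text
t: 10.25
eef_pos: [510.5, 50.0, 195.9]
tool_rot: [0.0, 0.553, 0.834, 0.0]
ft_force: [0.3, 0.6, -0.8]
width: 0.238
gripper_force: 58.6
```

Call:
servo_tool(
  commands=[
    [[0,0,0,0,0,0.03,0],[0,0,0,0,0,0.05,0],[0,0,0,0,0,0.05,0],[0,0,0,0,0,0.05,0]],
  ],
)

```text
t: 10.65
eef_pos: [510.6, 50.0, 195.5]
tool_rot: [0.0, 0.553, 0.833, 0.0]
ft_force: [-0.7, -0.4, -0.1]
width: 0.243
gripper_force: 58.7
```

Call:
servo_tool(
  commands=[
    [[0,0,0,0,0,0.03,0],[0,0,0,0,0,0.05,0],[0,0,0,0,0,0.05,0],[0,0,0,0,0,0.05,0]],
  ],
)

```text
t: 11.05
eef_pos: [510.7, 49.9, 195.4]
tool_rot: [0.0, 0.553, 0.834, 0.0]
ft_force: [-1.9, -0.5, 5.4]
width: 0.241
gripper_force: 59.4
```

Call:
servo_tool(
  commands=[
    [[0,0,0,0,0,0.02,0],[0,0,0,0,0,0.03,0],[0,0,0,0,0,0.03,0],[0,0,0,0,0,0.03,0]],
  ],
)

```text
t: 11.45
eef_pos: [510.7, 49.9, 195.4]
tool_rot: [0.0, 0.553, 0.833, 0.0]
ft_force: [-1.3, 0.1, 7.4]
width: 0.241
gripper_force: 59.7
```

Contact at TCP z 195.4 with about 7 N means the port is 46 mm deep, so the long cartridge fits. I'll lift and return the rod.

Call:
servo_tool(
  commands=[
    [[0,0,0,0,0,0,0],[0,0,0,0,0,-0.5,0],[0,0,0,0,0,-2,0],[0,0,0,0,0,-4,0],[0,0,0,0,0,-6,0],[0,0,0,0,0,-8,0],[0,0,0,0,0,-8.6,0],[0,0,0,2,1,-8.6,0],[0,0,0,5,2.5,-8.6,0],[0,0,0,8,4,-8.6,0],[0,0,0,11,5.5,-8.6,0],[0,0,0,14,7,-8.6,0],[0,0,0,17,8.5,-8.6,0],[0,0,0,19,9.5,-8.6,0],[0,0,0,20,10,-8.6,0],[0,0,0,20,10,-8.6,0],[0,0,0,20,10,-8.6,0],[0,0,0,20,10,-8.6,0],[0,0,0,20,10,-8.6,0],[0,0,0,20,10,-8.6,0]],
  ],
)

```text
t: 13.45
eef_pos: [524.9, 272.5, 280.7]
tool_rot: [0.0, 0.553, 0.833, 0.0]
ft_force: [-0.3, 0.2, -0.7]
width: 0.243
gripper_force: 58.7
```

Call:
servo_tool(
  commands=[
    [[0,0,0,0,0,0.5,0],[0,0,0,0,0,2,0],[0,0,0,0,0,4,0],[0,0,0,0,0,5.5,0],[0,0,0,0,0,6.5,0],[0,0,0,0,0,7,0],[0,0,0,0,0,7.3,0],[0,0,0,0,0,7.6,0],[0,0,0,0,0,7.6,0],[0,0,0,0,0,7.6,0]],
  ],
)

```text
t: 14.45
eef_pos: [524.9, 273.2, 205.0]
tool_rot: [0.0, 0.553, 0.833, 0.0]
ft_force: [-0.6, 1.3, -1.5]
width: 0.244
gripper_force: 58.7
```

Call:
servo_tool(
  commands=[
    [[0,0,0,0,0,0.5,0],[0,0,0,0,0,1,0],[0,0,0,0,0,1.5,0],[0,0,0,0,0,2,0],[0,0,0,0,0,2.4,0],[0,0,0,0,0,2.65,0],[0,0,0,0,0,2.75,0],[0,0,0,0,0,2.8,0],[0,0,0,0,0,2.8,0],[0,0,0,0,0,2.8,0]],
  ],
)

```text
t: 15.45
eef_pos: [524.8, 273.2, 176.8]
tool_rot: [0.0, 0.553, 0.834, 0.0]
ft_force: [-0.3, 0.2, -0.7]
width: 0.236
gripper_force: 58.7
```

Call:
servo_tool(
  commands=[
    [[0,0,0,0,0,0.03,0],[0,0,0,0,0,0.05,0],[0,0,0,0,0,0.05,0],[0,0,0,0,0,0.05,0]],
  ],
)

```text
t: 15.85
eef_pos: [524.9, 273.2, 176.5]
tool_rot: [0.0, 0.553, 0.833, 0.0]
ft_force: [-0.8, 0.1, 2.8]
width: 0.237
gripper_force: 59.1
```

The rod is seated. I'll release, rise, and then traverse to above the rack's centre hole.

Call:
servo_tool(
  commands=[
    [[0,0,0,0,0,0,0.3],[0,0,0,0,0,0,0.45],[0,0,0,0,0,0,0.6],[0,0,0,0,0,0,0.8],[0,0,0,0,0,0,0.8],[0,0,0,0,0,-0.5,0.8],[0,0,0,0,0,-2,0.8],[0,0,0,0,0,-4.5,0.8],[0,0,0,0,0,-7,0.8],[0,0,0,0,0,-9,0.8],[0,0,0,0,0,-10,0.8]],
  ],
)

```text
t: 16.95
eef_pos: [525.0, 273.3, 278.3]
tool_rot: [0.001, 0.553, 0.834, 0.001]
ft_force: [0.3, -0.0, -0.5]
width: 0.8
gripper_force: 0.0
```

Run:
```python
from h import *
s=shot('wrist','w3.png'); a=shot('side','s3.png'); st=telemetry.state(); print(st['eef_pos'],st['width'])
w=s['frame'][100:340,120:440]; b=a['frame'][105:195,110:230]
cv2.imwrite('pics/c3.png',np.hstack([cv2.resize(w,(400,300)),cv2.resize(b,(400,300),interpolation=cv2.INTER_CUBIC)])[:,:,::-1])
```

```text
[525.00470494 273.21831205 277.31407027] 0.7993101036003152
```

View pics/c3.png

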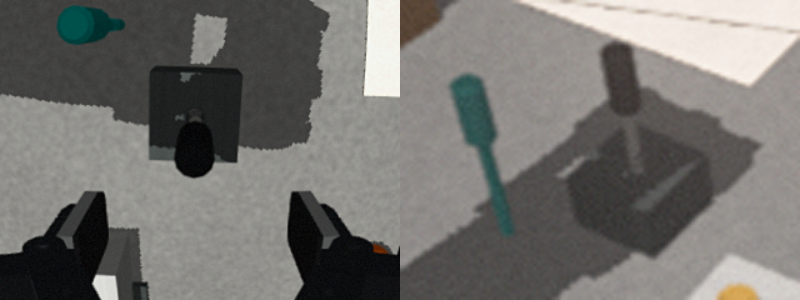

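The rod stands upright in the stand, and the turquoise one is untouched. Traversing to the rack.

Call:
servo_tool(
  commands=[
    [[0,0,0,-1.5,-0.7,0,0.7],[0,0,0,-4.5,-2.1,0,0.5],[0,0,0,-8.4,-3.9,0,0.45],[0,0,0,-12.4,-5.7,0,0.45],[0,0,0,-16.4,-7.6,0,0.45],[0,0,0,-20.4,-9.4,0,0.45],[0,0,0,-24.4,-11.2,0,0.45],[0,0,0,-28.4,-13,0,0.45],[0,0,0,-32.4,-14.9,0,0.45],[0,0,0,-36.4,-16.7,0,0.45],[0,0,0,-40.4,-18.6,1,0.45],[0,0,0,-43.5,-20,2,0.45],[0,0,0,-46,-21.2,3,0.45],[0,0,0,-47.6,-21.9,3,0.45],[0,0,0,-47.6,-21.9,3,0.45],[0,0,0,-47.6,-21.9,3,0.45],[0,0,0,-47.6,-21.9,3,0.45],[0,0,0,-47.6,-21.9,3,0.45]],
  ],
)

```text
t: 18.85
eef_pos: [508.6, -249.6, 246.5]
tool_rot: [0.0, 0.552, 0.834, 0.0]
ft_force: [0.2, -1.3, 0.1]
width: 0.448
gripper_force: 0.0
```

Run:
```python
from h import *
s=shot('wrist','w4.png'); st=telemetry.state(); print(st['eef_pos'],st['tool_rot'],st['width'])
for p in [(449.7,-246.7,78),(509.3,-250,94),(569.2,-253.5,86)]: print(proj(s,p,True))
p=st['eef_pos'];Rt=rot(st['tool_rot'])
print('axis at top z',proj(s,[p[0],p[1],94],True))
w=s['frame'][120:360,120:440]; cv2.imwrite('pics/c4.png',cv2.resize(w,(800,600),interpolation=cv2.INTER_CUBIC)[:,:,::-1])
```

```text
[ 508.58929456 -249.72404337  246.42591024] [ 1.78823278e-04  5.51989275e-01  8.33851191e-01 -5.58444746e-06] 0.44882943873789405
[206.30925054 177.48777758]
[277.51211958 217.42135341]
[347.07250384 247.21428605]
axis at top z [276.74467528 216.70644364]
```

View pics/c4.png

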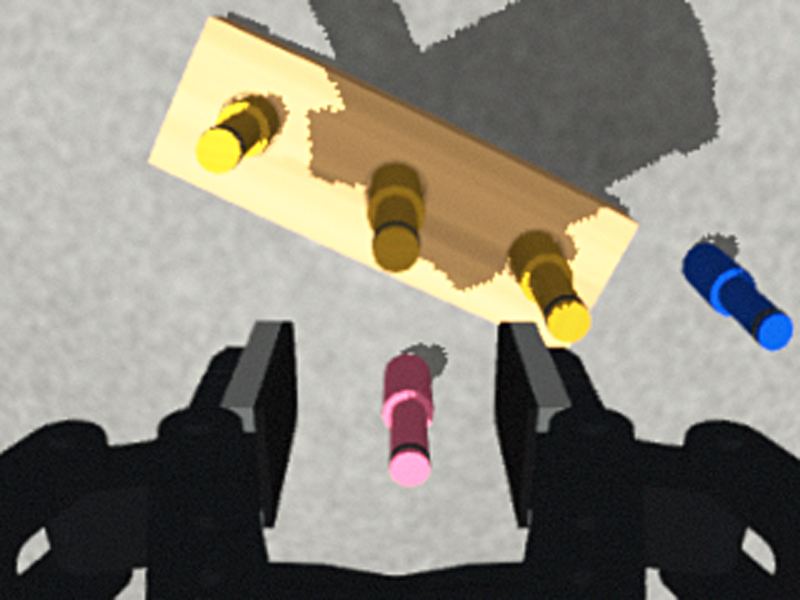

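The wrist crop shows the long cartridge (rack centre) with its top at full-frame (279,219), and the others at (207,180) and (348,248). Pink and blue are outside the rack. I need about −1.5 mm in tool x and +1.5 mm in tool y before descending.

Call:
servo_tool(
  commands=[
    [[0,0,0,-0.1,0.1,0.8,0.4],[0,0,0,-0.15,0.15,3,0.4],[0,0,0,-0.15,0.15,5.5,0.4],[0,0,0,-0.15,0.15,7.5,0.4],[0,0,0,-0.15,0.15,9,0.4],[0,0,0,-0.15,0.15,10,0.4],[0,0,0,-0.15,0.15,10.7,0.4],[0,0,0,-0.15,0.15,11,0.4],[0,0,0,-0.15,0.15,11,0.4],[0,0,0,-0.15,0.15,11,0.4]],
  ],
)

```text
t: 19.9
eef_pos: [510.6, -251.5, 136.7]
tool_rot: [0.001, 0.553, 0.833, -0.0]
ft_force: [-0.2, 0.4, 1.1]
width: 0.398
gripper_force: 0.0
```

Call:
servo_tool(
  commands=[
    [[0,0,0,0,0,0,0.3],[0,0,0,0,0,0,0.2],[0,0,0,0,0,0,0.1],[0,0,0,0,0,0,0],[0,0,0,0,0,0,0],[0,0,0,0,0,0,0],[0,0,0,0,0,0,0]],
  ],
)

```text
t: 20.6
eef_pos: [510.5, -251.5, 136.5]
tool_rot: [0.0, 0.553, 0.833, -0.0]
ft_force: [-1.2, -0.1, 6.3]
width: 0.142
gripper_force: 58.4
```

Call:
servo_tool(
  commands=[
    [[0,0,0,0,0,-0.5,0],[0,0,0,0,0,-2,0],[0,0,0,0,0,-4,0],[0,0,0,0,0,-6.5,0],[0,0,0,0,0,-8.5,0],[0,0,0,0,0,-10,0],[0,0,0,1,0.5,-10,0],[0,0,0,4,2,-10,0],[0,0,0,7,3.6,-10,0],[0,0,0,10,5.2,-10,0],[0,0,0,13,6.8,-10,0],[0,0,0,16,8.4,-10,0],[0,0,0,19,10,-10,0],[0,0,0,21.5,11.3,-10,0],[0,0,0,22.7,11.8,-10,0],[0,0,0,22.7,11.8,-10,0],[0,0,0,22.7,11.8,-10,0],[0,0,0,22.7,11.8,-10,0],[0,0,0,22.7,11.8,-10,0]],
  ],
)

```text
t: 22.5
eef_pos: [530.7, 2.7, 236.0]
tool_rot: [-0.0, 0.553, 0.833, -0.0]
ft_force: [-0.4, 0.0, -1.4]
width: 0.142
gripper_force: 58.5
```

Run:
```python
from h import *
s=shot('wrist','w5.png'); st=telemetry.state(); p=st['eef_pos'];Rt=rot(st['tool_rot']); print(p,st['tool_rot'],st['ft_force'])
f=s['frame'][:,:,::-1].copy(); x0,y0,k=198,100,5
im=cv2.resize(f[y0:y0+120,x0:x0+160],(800,600),interpolation=cv2.INTER_CUBIC)
th=np.linspace(0,2*np.pi,60); c=np.c_[np.cos(th),np.sin(th),0*th]
def draw(P,col):
    q=np.array([proj(s,a,True) for a in P]); q=((q+.5-[x0,y0])*k).astype(int); cv2.polylines(im,[q],True,col,1)
draw([510.6,49.6,75]+c*10.75,(0,0,255))
draw([510.6,49.6,75]+c*12.75,(0,0,255))
for z,r in [(128.5,8.5),(125.5,10),(82.5,10)]: draw([p+Rt@(a*r+[0,0,z]) for a in c],(0,255,0))
cv2.imwrite('pics/c5.png',im)
```

```text
[530.67385714   2.82863496 236.03176942] [-4.62111273e-07  5.53076430e-01  8.33130518e-01 -3.77124241e-05] [ 0.20229126 -0.84777051 -1.66520298]
```

View pics/c5.png

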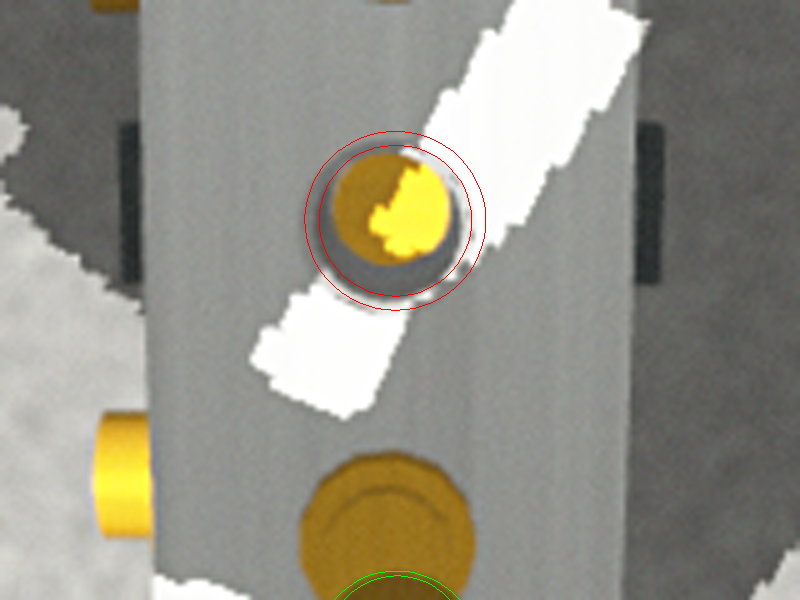

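The crop shows the bore mouth centred at about crop (391,222). The prediction (395,221) is about 0.5 mm off in tool y. The cartridge foot is at the bottom edge, against a cap. I'll move to where the foot is seen against the plain top face and fit edges numerically.

Call:
servo_tool(
  commands=[
    [[0,0,0,1,0,0,0],[0,0,0,2.4,0,0,0],[0,0,0,3.2,0,0,0],[0,0,0,3.4,0,0,0],[0,0,0,3.4,0,0,0],[0,0,0,3.4,0,0,0],[0,0,0,3.4,0,0,0]],
  ],
)

```text
t: 23.25
eef_pos: [517.5, 34.7, 236.1]
tool_rot: [0.0, 0.553, 0.833, 0.0]
ft_force: [-1.1, -0.1, -0.6]
width: 0.136
gripper_force: 58.5
```

Run:
```python
from h import *
s=shot('wrist','w6.png'); st=telemetry.state(); p=st['eef_pos'];Rt=rot(st['tool_rot']); print(p,st['tool_rot'])
f=s['frame'][:,:,::-1].copy(); x0,y0,k=225,160,8
im=cv2.resize(f[y0:y0+75,x0:x0+100],(800,600),interpolation=cv2.INTER_CUBIC)
th=np.linspace(0,2*np.pi,90); c=np.c_[np.cos(th),np.sin(th),0*th]
def draw(P,col):
    q=np.array([proj(s,a,True) for a in P]); q=((q+.5-[x0,y0])*k).astype(int); cv2.polylines(im,[q],True,col,1)
b=np.array([510.6,49.6,75])-Rt@[0,0.5,0]; print(b, 'bore in tool',Rt.T@(b-p))
draw(b+c*12.75,(0,0,255))
for z,r in [(128.5,8.5),(125.5,10),(82.5,10)]: draw([p+Rt@(a*r+[0,0,z]) for a in c],(0,255,0))
cv2.imwrite('pics/c6.png',im)
g=cv2.GaussianBlur(s['frame'].astype(float),(0,0),.6)
for r in (218,224,228): print(r,np.round(g[r,255:302].sum(1)/3).astype(int).tolist())
print('col',np.round(g[196:226,277].sum(1)/3).astype(int).tolist())
```

```text
[517.52994548  34.72415469 236.07076004] [ 4.65727109e-05  5.52679171e-01  8.33394103e-01 -1.41832805e-05]
[510.13940044  49.40545427  74.99998608] bore in tool [ 16.4150269   -1.10027929 161.0692125 ]
218 [148, 147, 144, 144, 143, 142, 143, 146, 149, 149, 144, 130, 107, 83, 71, 69, 70, 71, 70, 70, 72, 71, 72, 70, 72, 72, 70, 69, 70, 71, 69, 73, 93, 117, 134, 140, 143, 148, 149, 149, 146, 148, 148, 148, 148, 149, 148]
224 [147, 148, 147, 145, 143, 143, 142, 133, 102, 71, 66, 67, 70, 71, 71, 71, 70, 71, 70, 70, 70, 71, 71, 71, 71, 70, 70, 68, 71, 70, 70, 69, 71, 70, 67, 67, 86, 123, 145, 149, 147, 147, 149, 148, 148, 147, 147]
228 [177, 156, 145, 143, 142, 140, 132, 101, 71, 65, 67, 68, 68, 70, 72, 73, 72, 71, 70, 70, 72, 71, 71, 72, 70, 71, 71, 69, 71, 72, 70, 71, 71, 69, 68, 66, 62, 76, 113, 139, 146, 145, 148, 148, 147, 148, 148]
col [105, 104, 103, 104, 105, 104, 104, 104, 103, 106, 123, 139, 142, 144, 147, 149, 149, 137, 107, 77, 69, 71, 72, 72, 72, 71, 71, 70, 71, 71]
```

View pics/c6.png

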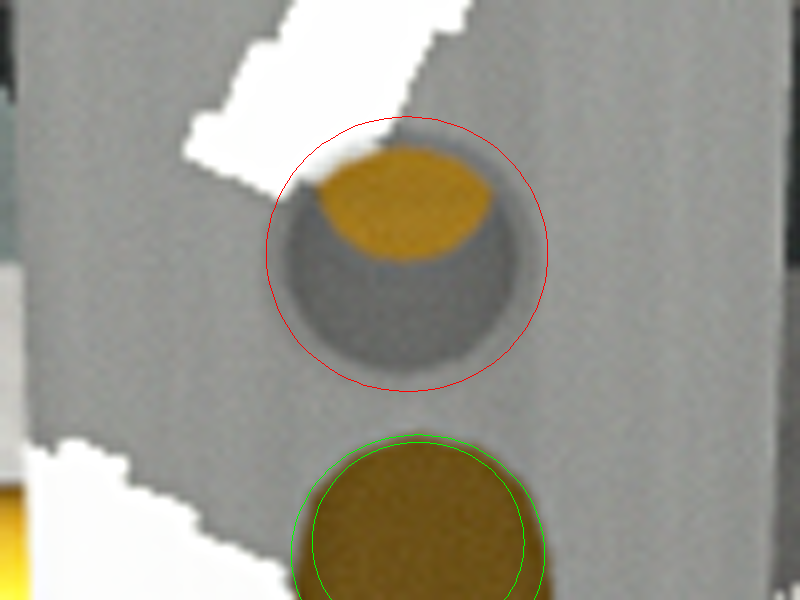

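The crop shows the bore's inner edge circle centred at about crop (402,258) and the cartridge foot's front edge at about (420,434). Next, a numeric sub-pixel fit of both relative to the tool axis.

Run:
```python
from h import *
from scipy.optimize import least_squares
from scipy.ndimage import map_coordinates
s=load('w6'); g=cv2.GaussianBlur(s['frame'].astype(float).mean(2),(0,0),.6)
p=np.array([517.53,34.724,236.071]); Rt=rot([0,.552679,.833394,0])
def edge(c,ang,r0,r1,lev):
    out=[]
    for a in ang:
        r=np.arange(r0,r1,.05); x=c[0]+r*np.cos(a); y=c[1]+r*np.sin(a)
        v=map_coordinates(g,[y,x],order=1); i=np.argmax(v>lev)
        if i>0: out.append((x[i],y[i]))
    return np.array(out)
e=edge((225+402/8-.5,160+258/8-.5),np.radians(np.r_[-15:196:5]),11,18,122)
def to(e,z): return np.array([(Rt.T@(onz(s,u,v,z,True)-p))[:2] for u,v in e])
def fit(q,r):
    f=lambda x:np.hypot(q[:,0]-x[0],q[:,1]-x[1])-(r if r else x[2])
    o=least_squares(f,[*q.mean(0)]+([] if r else [10.]),loss='soft_l1',f_scale=.2); return o.x.round(2),np.sqrt(np.mean(o.fun**2)).round(2)
q=to(e,73); print('bore',len(e),fit(q,10.75),fit(q,None))
# cartridge silhouette front: foot rim at r=10, TCP z 125.5
e2=edge((277.2,230),np.radians(np.r_[-150:-29:5]),8,22,109); q2=to(e2,p[2]-125.5); print('cart',len(e2),fit(q2,10),fit(q2,None))
```

```text
bore 43 (array([15.42, -1.55]), np.float64(0.44)) (array([16.23, -1.48, 11.44]), np.float64(0.09))
cart 25 (array([-0.18,  0.36]), np.float64(0.08)) (array([-0.22,  0.36, 10.03]), np.float64(0.08))
```

Correction to the bore: +16.4 mm in tool x and −1.9 mm in tool y. I'll move, then lower to just above the mouth.

Call:
servo_tool(
  commands=[
    [[0,0,0,0.6,-0.1,0,0],[0,0,0,1.3,-0.19,0,0],[0,0,0,1.64,-0.19,0,0],[0,0,0,1.64,-0.19,0.5,0],[0,0,0,1.64,-0.19,1.2,0],[0,0,0,1.64,-0.19,2,0],[0,0,0,1.64,-0.19,2.6,0],[0,0,0,1.64,-0.19,2.8,0],[0,0,0,1.64,-0.19,2.8,0],[0,0,0,1.64,-0.19,2.8,0]],
  ],
)

```text
t: 24.3
eef_pos: [509.4, 49.3, 208.3]
tool_rot: [0.0, 0.553, 0.833, 0.0]
ft_force: [0.4, 1.1, -0.9]
width: 0.142
gripper_force: 58.5
```

Call:
servo_tool(
  commands=[
    [[0,0,0,0,0,0.1,0],[0,0,0,0,0,0.2,0],[0,0,0,0,0,0.3,0],[0,0,0,0,0,0.4,0],[0,0,0,0,0,0.5,0],[0,0,0,0,0,0.6,0],[0,0,0,0,0,0.65,0],[0,0,0,0,0,0.65,0],[0,0,0,0,0,0.65,0]],
  ],
)

```text
t: 25.2
eef_pos: [509.3, 49.3, 201.6]
tool_rot: [-0.0, 0.553, 0.833, -0.0]
ft_force: [0.1, 0.2, -0.3]
width: 0.144
gripper_force: 58.5
```

Call:
servo_tool(
  commands=[
    [[0,0,0,0,0,0.05,0],[0,0,0,0,0,0.1,0],[0,0,0,0,0,0.15,0],[0,0,0,0,0,0.2,0],[0,0,0,0,0,0.2,0],[0,0,0,0,0,0.2,0]],
  ],
)

```text
t: 25.8
eef_pos: [509.3, 49.3, 199.6]
tool_rot: [0.0, 0.553, 0.833, -0.0]
ft_force: [0.9, -1.4, -2.3]
width: 0.142
gripper_force: 58.5
```

Call:
servo_tool(
  commands=[
    [[0,0,0,0,0,0.05,0],[0,0,0,0,0,0.1,0],[0,0,0,0,0,0.15,0],[0,0,0,0,0,0.2,0],[0,0,0,0,0,0.2,0],[0,0,0,0,0,0.2,0]],
  ],
)

```text
t: 26.4
eef_pos: [509.3, 49.3, 197.5]
tool_rot: [-0.0, 0.553, 0.833, -0.0]
ft_force: [0.5, -1.8, -0.9]
width: 0.144
gripper_force: 58.5
```

Inside the bore with no side load. Continuing down.

Call:
servo_tool(
  commands=[
    [[0,0,0,0,0,0.1,0],[0,0,0,0,0,0.2,0],[0,0,0,0,0,0.3,0],[0,0,0,0,0,0.4,0],[0,0,0,0,0,0.5,0],[0,0,0,0,0,0.6,0],[0,0,0,0,0,0.7,0],[0,0,0,0,0,0.8,0],[0,0,0,0,0,0.8,0]],
  ],
)

```text
t: 27.3
eef_pos: [509.3, 49.3, 189.4]
tool_rot: [-0.0, 0.553, 0.833, -0.0]
ft_force: [1.7, -1.5, -2.2]
width: 0.142
gripper_force: 58.4
```

Call:
servo_tool(
  commands=[
    [[0,0,0,0,0,0.15,0],[0,0,0,0,0,0.3,0],[0,0,0,0,0,0.45,0],[0,0,0,0,0,0.6,0],[0,0,0,0,0,0.75,0],[0,0,0,0,0,0.9,0],[0,0,0,0,0,1.05,0],[0,0,0,0,0,1.2,0],[0,0,0,0,0,1.35,0],[0,0,0,0,0,1.5,0],[0,0,0,0,0,1.5,0]],
  ],
)

```text
t: 28.4
eef_pos: [509.3, 49.3, 174.4]
tool_rot: [-0.0, 0.553, 0.833, -0.0]
ft_force: [2.3, -2.7, -2.7]
width: 0.141
gripper_force: 58.4
```

Call:
servo_tool(
  commands=[
    [[0,0,0,-0.02,0,0,0],[0,0,0,-0.03,0,0.2,0],[0,0,0,-0.03,0,0.4,0],[0,0,0,-0.03,0,0.6,0],[0,0,0,-0.03,0,0.8,0],[0,0,0,-0.03,0,1,0],[0,0,0,-0.03,0,1.15,0],[0,0,0,-0.03,0,1.3,0],[0,0,0,-0.03,0,1.4,0],[0,0,0,-0.03,0,1.5,0],[0,0,0,-0.03,0,1.5,0],[0,0,0,-0.03,0,1.5,0]],
  ],
)

```text
t: 29.6
eef_pos: [509.3, 49.1, 159.5]
tool_rot: [-0.0, 0.553, 0.833, -0.0]
ft_force: [-0.2, -1.3, -3.0]
width: 0.14
gripper_force: 58.4
```

Call:
servo_tool(
  commands=[
    [[0,0,0,0,0,0.05,0],[0,0,0,0,0,0.1,0],[0,0,0,0,0,0.1,0],[0,0,0,0,0,0.1,0]],
  ],
)

```text
t: 30.0
eef_pos: [509.4, 49.1, 158.6]
tool_rot: [-0.0, 0.553, 0.833, -0.0]
ft_force: [-0.4, -2.6, -0.3]
width: 0.144
gripper_force: 58.4
```

Call:
servo_tool(
  commands=[
    [[0,0,0,0,0,0.03,0],[0,0,0,0,0,0.06,0],[0,0,0,0,0,0.06,0],[0,0,0,0,0,0.06,0]],
  ],
)

```text
t: 30.4
eef_pos: [509.4, 49.1, 158.0]
tool_rot: [0.0, 0.553, 0.834, 0.0]
ft_force: [-0.7, -2.3, -0.7]
width: 0.137
gripper_force: 58.5
```

Call:
servo_tool(
  commands=[
    [[0,0,0,0,0,0.02,0],[0,0,0,0,0,0.04,0],[0,0,0,0,0,0.04,0],[0,0,0,0,0,0.04,0]],
  ],
)

```text
t: 30.8
eef_pos: [509.4, 49.1, 157.6]
tool_rot: [-0.0, 0.553, 0.833, -0.0]
ft_force: [-0.1, -1.4, 0.0]
width: 0.144
gripper_force: 58.5
```

Call:
servo_tool(
  commands=[
    [[0,0,0,0,0,0.02,0],[0,0,0,0,0,0.04,0],[0,0,0,0,0,0.04,0],[0,0,0,0,0,0.04,0]],
  ],
)

```text
t: 31.2
eef_pos: [509.5, 49.1, 157.5]
tool_rot: [0.0, 0.553, 0.834, 0.0]
ft_force: [-0.7, -1.9, 5.4]
width: 0.141
gripper_force: 59.0
```

It has bottomed at the expected height (157.5) with 5 N. I'll release, retreat straight up, and clear the scene.

Call:
servo_tool(
  commands=[
    [[0,0,0,0,0,0,0.2],[0,0,0,0,0,0,0.3],[0,0,0,0,0,0,0.4],[0,0,0,0,0,0,0.5],[0,0,0,0,0,0,0.5],[0,0,0,0,0,-0.5,0.5],[0,0,0,0,0,-2,0.5],[0,0,0,0,0,-4.5,0.5],[0,0,0,0,0,-7,0.5],[0,0,0,0,0,-9,0.5],[0,0,0,0,0,-10,0.5],[0,0,0,0,0,-10,0.5],[0,0,0,0,0,-10,0.5]],
  ],
)

```text
t: 32.5
eef_pos: [509.1, 49.1, 256.4]
tool_rot: [-0.001, 0.553, 0.833, -0.0]
ft_force: [-0.9, -0.8, -0.2]
width: 0.503
gripper_force: 0.0
```

Run:
```python
from h import *
s=shot('wrist','w7.png'); a=shot('side','s7.png'); b=shot('scene','b7.png'); st=telemetry.state(); print(st['t'],st['eef_pos'],st['width'])
w=s['frame'][140:290,180:380]; x=a['frame'][90:375,150:530]; y=b['frame'][120:330,130:480]
sd=a['frame'][165:255,180:300]
cv2.imwrite('pics/c7.png',np.vstack([np.hstack([cv2.resize(q,(400,300),interpolation=cv2.INTER_CUBIC) for q in r]) for r in [(w,sd),(x,y)]])[:,:,::-1])
```

```text
32.65 [509.13807219  49.06951757 256.18632621] 0.49893826806448294
```

View pics/c7.png

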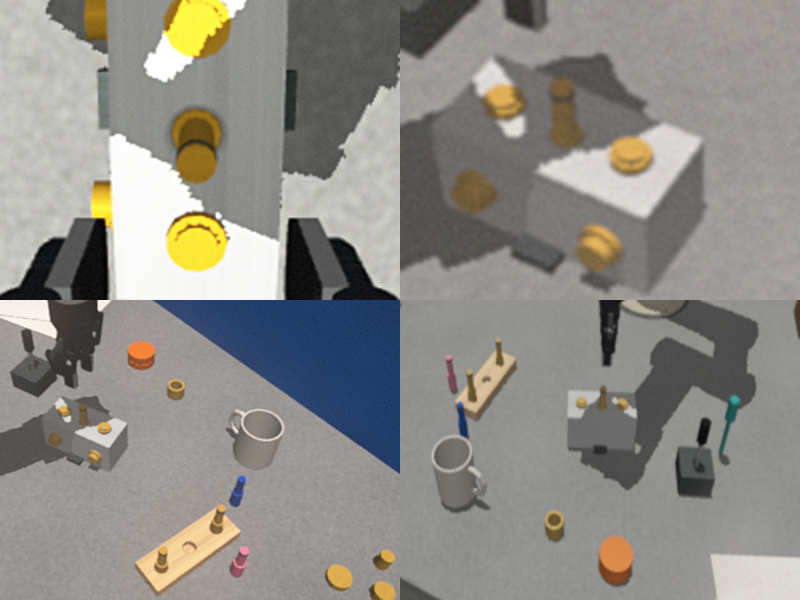

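The final crop shows the cartridge in the middle port with its shoulder flush at panel 1 (197,135). The rod is upright in its stand, the two other cartridges are in the rack, and the bystanders are untouched. Handing in.

```bash
python3 -c "
from bench import sign_off; print(sign_off())"
```

```text
the job is handed in; nothing more can be done
None
```

The rod touched bottom at 46 mm and is back upright in its stand; the long cartridge stands on the port's bottom with its shoulder flush, and the job was handed in at about 33 s with the other items undisturbed (verdict not shown).

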